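# Put the carving tools away in their fitted till

## Task

The carving is done for the day: put the four edge tools lying on the bench away in the till, each in the block whose pocket is cut to its own outline, lying down home in it with the handle in the handle recess and the blade in the blade slot. Leave the half-finished rosette where it stands.

Things in the scene. Friction and masses are not known exactly. Their poses are not given: they have to be found in the camera images.
- chisel: Carving chisel, the longest tool (165 mm, 0.1 kg): slim octagonal dark wood handle 26 mm thick, 90 long (x -45..45), then a straight flat steel blade 24 wide, 3 thick, square-ended at x = 120. Origin: on its axis, mid-handle, 13 mm above the surface it lies on; x towards the blade, z up.
- fishtail: Palm fishtail gouge (132 mm, 0.08 kg): stubby octagonal dark wood handle 30 mm thick, 72 long (x -36..36, straight -22..18), then a thin round shank and a blade that flares like a fish's tail to 30 wide at x = 96. Origin: on its axis, mid-handle, 15 mm above the surface it lies on; x towards the blade, z up.
- knife: Carving knife (156 mm, 0.07 kg): slim octagonal dark wood handle 24 mm thick, 96 long (x -48..48), then a pointed blade 14 wide lying on its flat, point at x = 108. Origin: on its axis, mid-handle, 12 mm above the surface it lies on; x towards the blade, z up.
- gouge: Palm veiner, a narrow gouge (122 mm, 0.07 kg): stubby octagonal dark wood handle 30 mm thick, 72 long (x -36..36, straight -22..18), then a narrow straight U-section blade 9 wide, to x = 86. Origin: on its axis, mid-handle, 15 mm above the surface it lies on; x towards the blade, z up.
- chisel_block: Fixed chisel's block, 202x74 mm, 28 high, on a 6 mm board with 12 mm lip; four side by side, 76 apart. Origin: underside, under the handle's place; x to blade end (block x -64..138). Baize-lined pocket: handle 36 wide, x -51..51, floor z 6; blade slot 34 wide to x 126. Finger notch right across, x -22..22, down to z 6. Tool home: origin over this one at z 19, x the same way.
- fishtail_block: Fixed fishtail's block, 202x74 mm, 28 high, on a 6 mm board with 12 mm lip; four side by side, 76 apart. Origin: underside, under the handle's place; x to blade end (block x -64..138). Baize-lined pocket: handle 40 wide, x -42..42, floor z 6; slot 18 wide to x 62, then 40 wide to 102. Finger notch right across, x -22..22, down to z 6. Tool home: origin over this one at z 21, x the same way.
- knife_block: Fixed knife's block, 202x74 mm, 28 high, on a 6 mm board with 12 mm lip; four side by side, 76 apart. Origin: underside, under the handle's place; x to blade end (block x -64..138). Baize-lined pocket: handle 34 wide, x -54..54, floor z 6; blade slot 24 wide to x 114. Finger notch right across, x -22..22, down to z 6. Tool home: origin over this one at z 18, x the same way.
- gouge_block: Fixed veiner's block, 202x74 mm, 28 high, on a 6 mm board with 12 mm lip; four side by side, 76 apart. Origin: underside, under the handle's place; x to blade end (block x -64..138). Baize-lined pocket: handle 40 wide, x -42..42, floor z 6; blade slot 18 wide to x 92. Finger notch right across, x -22..22, down to z 6. Tool home: origin over this one at z 21, x the same way.
- rosette: Half-finished carving, to be left alone: a loose round wooden blank 84 mm across and 45 high with a pale eight-petalled rosette on top. Origin: centre of its underside.
Not all that is in view belongs to the job. What is shaped like the chisel but blue is not meant.

How it is judged:
By the outcome, as a careful person would: the job done as asked, in the order asked, and still so for the second after the job is handed in, with the robot touching nothing.
It also fails if it takes over 102 s, if anything falls off the work surface, if the arm or the gripper's body presses on something with over 40 N, if the wrist force passes 120 N, or if a joint passes its speed limit or range.

## Robot

A 7-joint arm with a two-finger parallel gripper is mounted at the origin on the work surface. World frame = base frame: x ahead of the robot, y to its left, z up, the work surface at z = 0. Lengths are in m, angles in rad, forces in N, time in s.
With the tool pointing down it reaches from about 0.35 to 0.9 m from the base axis. Payload 19.9 kg.
Tool frame: the origin (TCP) lies between the finger pads; the fingertips stand 19 mm ahead of it and the grasp point (between the pads) is the TCP; z points along the fingers, y is the direction in which the jaws open and shut (so a half turn about z gives the same grasp; the last joint's range is limited). The gripper opens to 94 mm and grips with 3 to 60 N. Pads are 16 mm wide; open, the fingers measure 119 mm over their backs; the gripper's body (75 mm by 177 mm) begins 78 mm behind the grasp point.
Start: joints at [-1.192, 0.417, -0.01, 1.614, 0.005, 1.111, -0.053], TCP at [0.255, 0.57, 0.224] pointing down, gripper open.
Joint ranges: [-2.81, 2.81], [-0.39, 2.02], [-1.27, 1.25], [0.06, 2.57], [-1.19, 4.33], [0.19, 2], [-2.82, 2.82]. Speed limits (rad/s): [1.89, 1.89, 2.39, 2.39, 3.01, 3.01, 3.01].

## Interface

Orientations are given as a 3x3 rotation matrix whose columns are the frame's x, y, z axes.
In Python, from rig import robot gives the robot as it stands. Calls block until the motion is done:
- robot.move_ptp(position, orientation): joint-space move of the TCP to a pose.
- robot.move_linear(position, velocity=0.15, frame=None, threshold=None): straight line of the TCP; frame=None keeps the orientation; velocity is the mean speed in m/s. With threshold (N) it stops when the force on the tool has changed by that much, and returns True; else False.
- robot.goto_joints(angles): joint-space move.
- robot.gripper_to(opening): finger opening in m; the grip force is fixed at half the most; returns when the fingers have stopped.
- robot.pause(seconds).
- robot.ik(position, orientation): joint angles nearest the present ones, or None.
- robot.get_state(): the state.
- robot.grab_frame(name): name is "scene" or "top" or "wrist"; returns the picture (480x640x3 uint8, red, green, blue); there is no depth.
- robot.camera_info(name): a dict with "fx", "fy", "cx", "cy" (pixels), "dist" ([k1, k2, p1, p2, k3] as OpenCV has them; the pictures are not rectified), "rvec" (rotation vector, rad) and "tvec" (3), from world to camera coordinates, as OpenCV has them. Camera axes: x right, y down, z forward; pixel columns grow to the right and rows downward; lengths in m; the calibration is good to about 2 mm. A picture is of the moment at which its call begins: read the wrist's pose just before it. camera_info takes no time and is no camera call; for the wrist camera it gives the pose at the moment of the call.
A pose or a line that the arm cannot do raises robot.PlanningError and nothing moves.
- robot.sign_off(): hands the job in, once; it reports no verdict.
The state is a dict: "time": time; "qpos": joint angles; "joint_vel": joint speeds; "effort": joint torques, N m; "ee_pos": TCP position; "tool_rot": TCP orientation; "force": force on the tool from outside, world axes, zero at the start; "moment": the same for the moment, N m; "opening": finger opening in m.
Only numpy, scipy, OpenCV 4.12 (cv2) and the standard library are available. Lean on these libraries where they do the work, as an engineer would, in place of code of your own. Each camera call takes 0.05 s, during which the arm holds its last target.

## Working session

There is one attempt and no reset: what is moved stays moved. The work goes in short steps, each a Python script; the robot and the scene stay as the last script left them, time stands still between calls to the robot, and variables do not carry over. Pictures are saved under pics/ and viewed, and the job is handed in when it is done.

```bash
ls; mkdir -p pics; python3 - <<'E'
from rig import robot
import cv2
for n in ("scene","top","wrist"):
    i=robot.camera_info(n); print(n,{k:[round(float(x),3) for x in __import__('numpy').ravel(v)] for k,v in i.items()})
    cv2.imwrite(f"pics/{n}0.png",cv2.cvtColor(robot.grab_frame(n),cv2.COLOR_RGB2BGR))
print(robot.get_state())
E
```

```text
pics
scene {'fx': [495.823], 'fy': [495.823], 'cx': [314.614], 'cy': [246.737], 'dist': [-0.022, 0.0, 0.0, 0.0, 0.0], 'rvec': [1.483, 2.189, -0.756], 'tvec': [0.178, -0.34, 1.314]}
top {'fx': [508.248], 'fy': [508.248], 'cx': [318.444], 'cy': [241.107], 'dist': [-0.109, 0.0, 0.0, 0.0, 0.0], 'rvec': [2.181, -2.19, 0.034], 'tvec': [0.034, 0.497, 0.959]}
wrist {'fx': [384.696], 'fy': [384.696], 'cx': [319.229], 'cy': [241.269], 'dist': [-0.059, 0.0, 0.0, 0.0, 0.0], 'rvec': [-2.444, -1.584, -0.208], 'tvec': [-0.624, -0.027, 0.391]}
{'time': 0.15, 'qpos': array([-1.19150166,  0.41782602, -0.0102891 ,  1.61404685,  0.00470698,
        1.1106599 , -0.05297468]), 'joint_vel': array([ 0.00071791, -0.00229155, -0.00105592, -0.00234556, -0.00155276,
       -0.00194781,  0.00081294]), 'effort': array([ 5.41030677e-04, -8.51526904e+01,  6.38794117e-01, -4.26135921e+01,
       -4.89261607e-02,  1.71606702e-02,  1.25664210e-04]), 'ee_pos': array([0.25521014, 0.57022622, 0.2239712 ]), 'tool_rot': array([[-9.12774203e-01,  4.08464404e-01, -2.91611621e-04],
       [ 4.08464499e-01,  9.12773793e-01, -8.69445313e-04],
       [-8.89620168e-05, -9.12720247e-04, -9.99999580e-01]]), 'force': array([ 0.24001433, -1.25067046, -0.27119351]), 'moment': array([ 0.00399653,  0.03686106, -0.01053581]), 'opening': 0.09404368867905058}
```

View pics/top0.png

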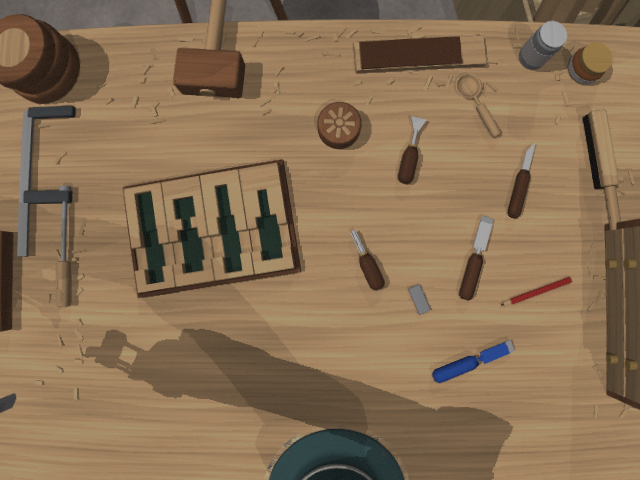

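View pics/scene0.png

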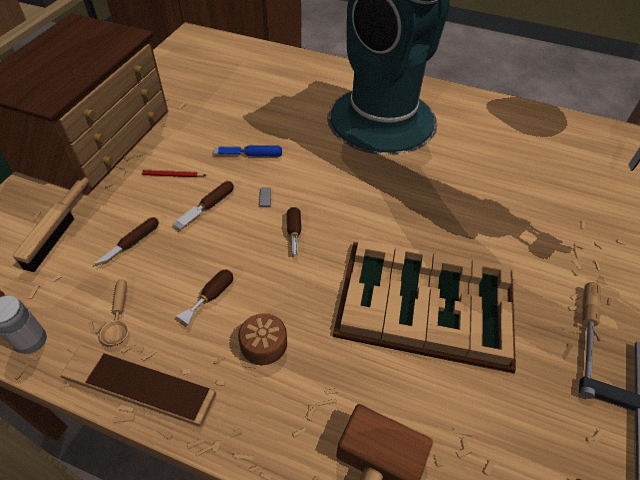

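View pics/wrist0.png

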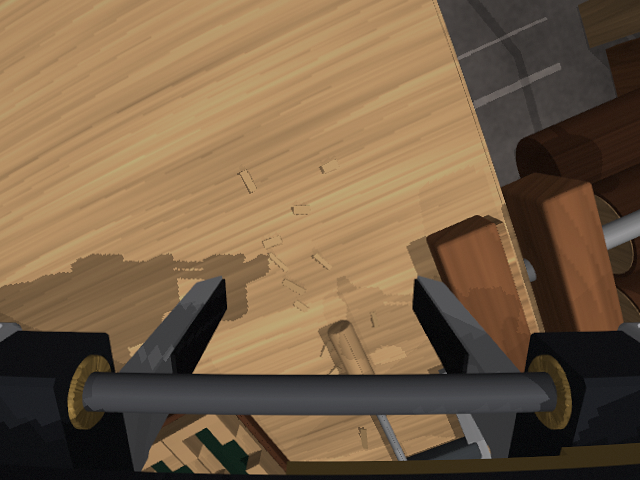

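The top view shows four dark-handled tools: fishtail at (411,150), knife (521,182), chisel (476,258), gouge (368,260). The blue decoy is at (473,361), the rosette at (339,125) and the till at (210,228). Next I'll enlarge the till and the tools.

```bash
python3 - <<'E'
import cv2,numpy as np
t=cv2.imread("pics/top0.png")
cv2.imwrite("pics/till_c.png",cv2.resize(t[150:305,110:310],None,fx=3.8,fy=3.8,interpolation=cv2.INTER_CUBIC))
cv2.imwrite("pics/tools_c.png",cv2.resize(t[100:310,335:560],None,fx=2.8,fy=2.8,interpolation=cv2.INTER_CUBIC))
E
```

```text
(no output)
```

View pics/till_c.png

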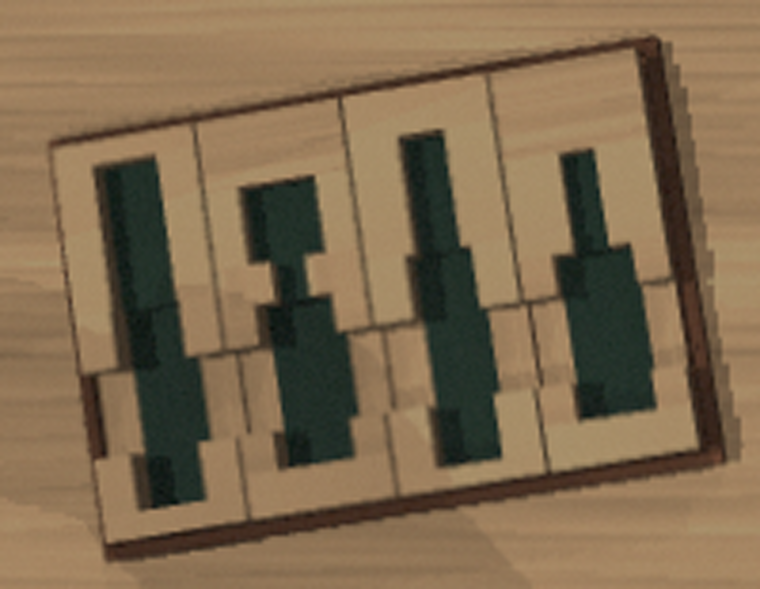

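View pics/tools_c.png

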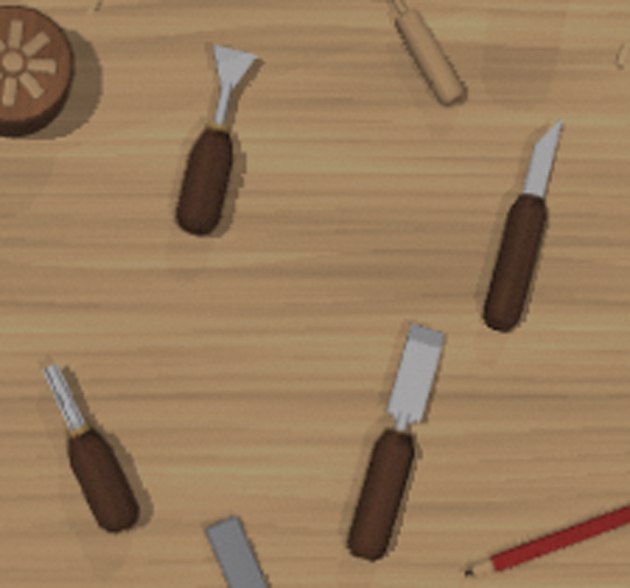

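The crop settles the till, left to right:
- **Chisel block, (150,330):** long, wide slot.
- **Fishtail block, (295,320):** narrow neck, then wide.
- **Knife block, (450,300):** medium slot.
- **Gouge block, (605,285):** short, narrow slot.

All blade ends point up. The brown square-ended tool is the chisel; the blue one is the decoy. Next I'll turn these into positions.

```bash
cat > h.py <<'E'
import cv2,numpy as np
from rig import robot
def rays(info,px):
    K=np.array([[info['fx'],0,info['cx']],[0,info['fy'],info['cy']],[0,0,1.]])
    u=cv2.undistortPoints(np.array(px,float).reshape(-1,1,2),K,np.array(info['dist'],float)).reshape(-1,2)
    R=cv2.Rodrigues(np.array(info['rvec'],float))[0];t=np.array(info['tvec'],float).ravel()
    return -R.T@t,np.c_[u,np.ones(len(u))]@R
def onplane(info,px,z):
    c,d=rays(info,px); return c+d*((z-c[2])/d[:,2])[:,None]
def proj(info,P):
    K=np.array([[info['fx'],0,info['cx']],[0,info['fy'],info['cy']],[0,0,1.]])
    return cv2.projectPoints(np.array(P,float),np.array(info['rvec'],float),np.array(info['tvec'],float),K,np.array(info['dist'],float))[0].reshape(-1,2)
ZA=dict(chisel=.013,fishtail=.015,knife=.012,gouge=.015)
LEN=dict(chisel=90,fishtail=72,knife=96,gouge=72)
def handlemask(img):  # rgb
    hsv=cv2.cvtColor(img,cv2.COLOR_RGB2HSV)
    m=((hsv[...,2]<110)&(hsv[...,1]>90)&((hsv[...,0]<18)|(hsv[...,0]>170))).astype(np.uint8)
    return cv2.morphologyEx(m,cv2.MORPH_OPEN,np.ones((3,3)))
def measure(info,mask,seed,za):
    n,l,s,c=cv2.connectedComponentsWithStats(mask)
    ys,xs=np.nonzero(mask); k=np.argmin((xs-seed[0])**2+(ys-seed[1])**2)
    comp=l==l[ys[k],xs[k]]
    yy,xx=np.nonzero(comp)
    P=onplane(info,np.c_[xx,yy],za)[:,:2]*1000
    m=P.mean(0); ev,V=np.linalg.eigh(np.cov((P-m).T)); a=V[:,1]; b=V[:,0]
    pa=(P-m)@a; pb=(P-m)@b
    cen=m+a*(pa.max()+pa.min())/2+b*(pb.max()+pb.min())/2
    return cen/1000,a,np.ptp(pa),np.ptp(pb),np.c_[xx,yy].mean(0)
E
python3 - <<'E'
from h import *
img=cv2.cvtColor(cv2.imread("pics/top0.png"),cv2.COLOR_BGR2RGB)
i=robot.camera_info("top")
m=handlemask(img)
H=dict(chisel=(470,277),fishtail=(408,165),knife=(517,195),gouge=(372,272))
B=dict(chisel=(484,230),fishtail=(418,125),knife=(529,157),gouge=(358,240))
for n in H:
    c,a,L,W,px=measure(i,m,H[n],ZA[n])
    b=onplane(i,[B[n]],ZA[n])[0,:2]-c
    if a@b<0:a=-a
    print(n,c.round(4),"ang",np.degrees(np.arctan2(a[1],a[0])).round(1),"bladeang",np.degrees(np.arctan2(b[1],b[0])).round(1),L.round(),W.round(),px.round())
cr=np.array([[50,143],[637,48],[700,450],[105,543]])/3.8+[110,150]-0.37
Q=onplane(i,cr,.034)[:,:2]
print(Q.round(4)); 
for k in range(4): print(np.linalg.norm(Q[k]-Q[k-1]).round(4))
loc=np.array([[138,37],[138,-265],[-64,-265],[-64,37]])/1000.
M=cv2.estimateAffinePartial2D(loc,Q)[0];s=np.hypot(M[0,0],M[1,0]);A=np.arctan2(M[1,0],M[0,0]);print(s,np.degrees(A))
R=np.array([[np.cos(A),-np.sin(A)],[np.sin(A),np.cos(A)]]);o=Q.mean(0)-R@loc.mean(0)
for k,n in enumerate(["chisel","fishtail","knife","gouge"]): print(n,(o+R@[0,-.076*k]).round(4))
print((Q-(loc@R.T+o)).round(4))
E
```

```text
chisel [ 0.4274 -0.2612] ang -16.9 bladeang -16.0 91.0 33.0 [471. 277.]
fishtail [ 0.6435 -0.1419] ang -13.4 bladeang -14.6 75.0 33.0 [408. 165.]
knife [ 0.5874 -0.3588] ang -17.3 bladeang -17.1 98.0 32.0 [519. 194.]
gouge [ 0.4385 -0.0687] ang 24.5 bladeang 22.9 74.0 32.0 [372. 271.]
[[0.6016 0.4095]
 [0.6457 0.1093]
 [0.4454 0.0779]
 [0.3991 0.3773]]
0.205
0.3034
0.2028
0.303Traceback (most recent call last):
  File "<stdin>", line 17, in <module>
cv2.error: OpenCV(4.12.0) /io/opencv/modules/calib3d/src/ptsetreg.cpp:1108: error: (-215:Assertion failed) count >= 0 && to.checkVector(2) == count in function 'estimateAffinePartial2D'
```

```bash
python3 - <<'E'
from h import *
Q=np.array([[0.6016,0.4095],[0.6457,0.1093],[0.4454,0.0779],[0.3991,0.3773]])
loc=np.array([[138,37],[138,-265],[-64,-265],[-64,37]])/1000.
a=loc-loc.mean(0);b=Q-Q.mean(0)
A=np.arctan2((a[:,0]*b[:,1]-a[:,1]*b[:,0]).sum(),(a*b).sum())
R=np.array([[np.cos(A),-np.sin(A)],[np.sin(A),np.cos(A)]]);o=Q.mean(0)-R@loc.mean(0)
print(np.degrees(A)); 
for k,n in enumerate(["chisel","fishtail","knife","gouge"]): print(n,(o+R@[0,-.076*k]).round(4))
print((Q-(loc@R.T+o)).round(4))
np.savez("till.npz",o=o,A=A)
# check in scene + top: project pocket outlines at floor z=.012 and block tops at .034
hw=[(36,51,None),(40,42,None),(34,54,None),(40,42,None)]
sl=[[(51,126,34)],[(42,62,18),(62,102,40)],[(54,114,24)],[(42,92,18)]]
T=dict(chisel=(.4274,-.2612,-16.6),fishtail=(.6435,-.1419,-14),knife=(.5874,-.3588,-17.2),gouge=(.4385,-.0687,23.7))
tip=dict(chisel=120,fishtail=96,knife=108,gouge=86)
for cam in("scene","top"):
    im=cv2.imread(f"pics/{cam}0.png");i=robot.camera_info(cam)
    S=4;x0,y0,x1,y1=(325,230,525,375) if cam=="scene" else (115,155,305,300)
    big=cv2.resize(im[y0:y1,x0:x1],None,fx=S,fy=S,interpolation=cv2.INTER_CUBIC)
    def poly(L,z,col):
        W=np.c_[np.array(L)/1000@R.T+o,np.full(len(L),z)]
        p=(proj(i,W)-[x0,y0]+.5)*S
        cv2.polylines(big,[p.astype(np.int32)],True,col,1)
    poly(loc*1000,.034,(0,0,255))
    for k in range(4):
        w,h,_=hw[k]; y=-76*k
        poly([(-h,y-w/2),(h,y-w/2),(h,y+w/2),(-h,y+w/2)],.012,(0,255,255))
        for a0,a1,ww in sl[k]: poly([(a0,y-ww/2),(a1,y-ww/2),(a1,y+ww/2),(a0,y+ww/2)],.012 if 0 else .034,(255,0,255))
    cv2.imwrite(f"pics/chk_{cam}.png",big)
im=cv2.imread("pics/scene0.png");i=robot.camera_info("scene")
big=cv2.resize(im[120:340,80:320],None,fx=2.7,fy=2.7,interpolation=cv2.INTER_CUBIC)
for n,(x,y,g) in T.items():
    g=np.radians(g);d=np.array([np.cos(g),np.sin(g)])
    P=[np.r_[np.array([x,y])+d*s/1000,ZA[n]] for s in (-LEN[n]/2,0,LEN[n]/2,tip[n])]
    for p in (proj(i,P)-[80,120]+.5)*2.7: cv2.circle(big,tuple(int(v) for v in p),3,(0,255,0),1)
cv2.imwrite("pics/chk_tools.png",big)
E
```

```text
8.69750461418283
chisel [0.4691 0.3506]
fishtail [0.4806 0.2755]
knife [0.4921 0.2003]
gouge [0.5036 0.1252]
[[ 0.0016  0.0015]
 [ 0.0001 -0.0002]
 [-0.0005 -0.0011]
 [-0.0012 -0.0002]]
```

View pics/chk_scene.png

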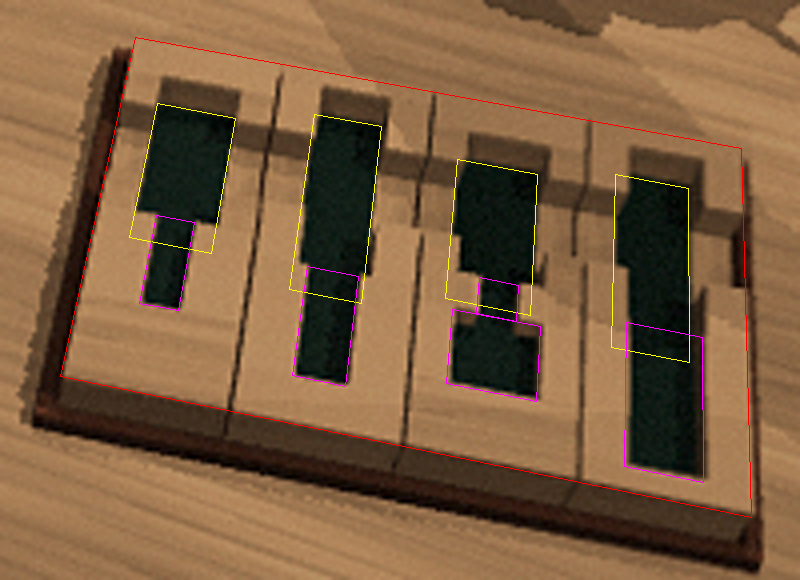

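View pics/chk_top.png

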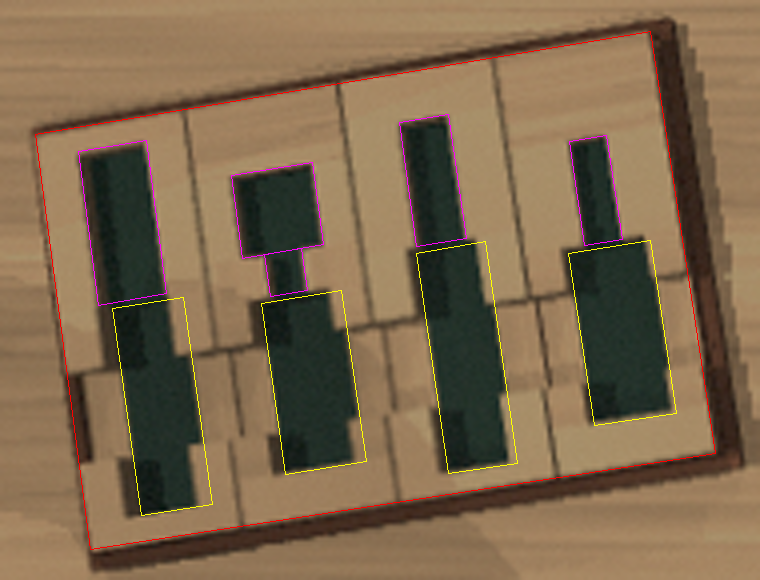

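View pics/chk_tools.png

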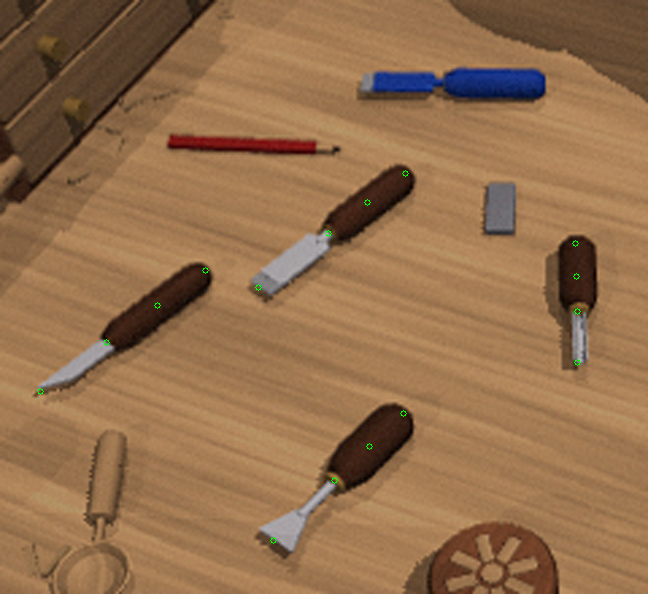

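The projected till slots and tool points agree with both views to about 1 px. The green dots sit on each handle's end, centre and neck and on the blade tip. I'll check IK for both grasp senses, then start with the gouge.

```bash
cat >> h.py <<'E'
T=dict(chisel=(.4274,-.2612,-16.6),fishtail=(.6435,-.1419,-14),knife=(.5874,-.3588,-17.2),gouge=(.4385,-.0687,23.7))
tl=dict(chisel=0,fishtail=1,knife=2,gouge=3)
_t=np.load("till.npz");O=_t['o'];A=float(_t['A'])
def rot(g,s=1):
    x=s*np.array([np.cos(g),np.sin(g),0]);z=np.array([0,0,-1.]);return np.c_[x,np.cross(z,x),z]
def slot(n):
    return O+np.array([[np.cos(A),-np.sin(A)],[np.sin(A),np.cos(A)]])@[0,-.076*tl[n]]
def st(tag):
    s=robot.get_state();print(tag,"t",round(s['time'],2),"p",s['ee_pos'].round(4),"f",s['force'].round(1),"open",round(s['opening'],4));return s
def pick(n,s,zup=.15):
    x,y,g=T[n];R=rot(np.radians(g),s)
    robot.move_ptp([x,y,zup],R)
    robot.gripper_to(.06)
    hit=robot.move_linear([x,y,.023],velocity=.12,threshold=15)
    st(f"pick {n} hit={hit}")
    robot.gripper_to(.015); st("gripped")
    robot.move_linear([x,y,zup],velocity=.2); return st("lifted")
def place(n,s,zup=.15,dxy=(0,0)):
    p=slot(n)+np.array(dxy);R=rot(A,s)
    robot.move_ptp([*p,zup],R); st("over")
    robot.move_linear([*p,.06],velocity=.2)
    hit=robot.move_linear([*p,.034],velocity=.04,threshold=6)
    return hit,st(f"place {n} hit={hit}")
def release(n,zup=.15):
    p=robot.get_state()['ee_pos']
    robot.gripper_to(.045)
    robot.move_linear([p[0],p[1],zup],velocity=.2); st("clear")
E
python3 - <<'E'
from h import *
for n in T:
    for s in(1,-1):
        x,y,g=T[n]
        for nm,p,R in(("pick",[x,y,.15],rot(np.radians(g),s)),("low",[x,y,.023],rot(np.radians(g),s)),("place",[*slot(n),.15],rot(A,s))):
            q=robot.ik(p,R); print(n,s,nm,None if q is None else np.round(q,2))
E
```

```text
chisel 1 pick [-0.24  0.41  0.9   2.01 -0.41  0.91 -0.99]
chisel 1 low [ 0.05  0.56  0.54  2.07 -0.48  0.63 -0.94]
chisel 1 place [-1.12  0.48  0.55  1.8  -0.3   0.95 -1.86]
chisel -1 pick [-0.28  0.43  0.96  2.01 -0.45  0.92  2.19]
chisel -1 low [ 0.07  0.56  0.52  2.07 -0.47  0.63  2.18]
chisel -1 place [-0.69  0.43 -0.01  1.78  0.01  0.93  1.02]
fishtail 1 pick [-0.36  0.68  0.79  1.61 -0.53  1.08 -1.24]
fishtail 1 low [-0.33  0.86  0.75  1.67 -0.71  0.91 -1.11]
fishtail 1 place [-1.03  0.43  0.57  1.88 -0.28  0.92 -1.75]
fishtail -1 pick [-0.22  0.61  0.56  1.6  -0.36  1.03  1.77]
fishtail -1 low [-0.09  0.74  0.38  1.66 -0.35  0.81  1.76]
fishtail -1 place [-0.61  0.38  0.04  1.86 -0.02  0.9   1.16]
knife 1 pick [-0.1   0.82  0.99  1.53 -0.72  1.19 -0.85]
knife 1 low [-0.11  1.04  1.02  1.59 -0.97  1.09 -0.7 ]
knife 1 place [-0.92  0.39  0.59  1.93 -0.27  0.9  -1.62]
knife -1 pick [ 0.05  0.7   0.7   1.52 -0.48  1.1   2.13]
knife -1 low [ 0.17  0.81  0.5   1.58 -0.47  0.87  2.12]
knife -1 place [-0.53  0.34  0.1   1.92 -0.04  0.88  1.32]
gouge 1 pick [-0.67  0.27  0.86  2.14 -0.27  0.85 -0.8 ]
gouge 1 low [-0.46  0.52  0.65  2.21 -0.58  0.58 -0.54]
gouge 1 place [-0.82  0.37  0.62  1.96 -0.28  0.89 -1.47]
gouge -1 pick [-0.41  0.21  0.56  2.13 -0.15  0.83  2.22]
gouge -1 low [-0.16  0.45  0.29  2.2  -0.25  0.53  2.3 ]
gouge -1 place [-0.46  0.32  0.19  1.95 -0.08  0.87  1.49]
```

```bash
python3 - <<'E'
from h import *
pick("gouge",1)
hit,s=place("gouge",1)
if s['ee_pos'][2]<.040: release("gouge")
E
```

```text
pick gouge hit=False t 4.44 p [ 0.4389 -0.0687  0.0235] f [-0.1 -0.1 -0.2] open 0.06
gripped t 5.02 p [ 0.4386 -0.0686  0.0231] f [-1.4  1.5  4.6] open 0.0295
lifted t 5.8 p [ 0.438  -0.0684  0.1492] f [-0.4  0.3 -1.3] open 0.0298
over t 6.63 p [0.5032 0.1242 0.1491] f [ 0.6 -1.2 -0.4] open 0.0296
place gouge hit=True t 7.84 p [0.5034 0.1252 0.0349] f [-0.3  0.3  5.2] open 0.0297
clear t 9.03 p [0.5028 0.1254 0.1492] f [-0.6 -0.  -0.4] open 0.045
```

Contact came at z = 0.0349, as expected for the pocket floor. On to the knife.

```bash
python3 - <<'E'
from h import *
pick("knife",1)
hit,s=place("knife",1)
if s['ee_pos'][2]<.040: release("knife")
cv2.imwrite("pics/scene1.png",cv2.cvtColor(robot.grab_frame("scene"),cv2.COLOR_RGB2BGR))
E
```

```text
pick knife hit=False t 12.5 p [ 0.5878 -0.3591  0.0238] f [ 0.9  0.4 -0.1] open 0.06
gripped t 13.15 p [ 0.5875 -0.3587  0.0231] f [-0.1  2.3  1.2] open 0.0238
lifted t 13.93 p [ 0.5871 -0.3583  0.1487] f [ 0.2 -0.2 -1.5] open 0.0235
over t 15.97 p [0.4926 0.1995 0.1501] f [ 0.  -0.  -0.6] open 0.0238
place knife hit=True t 17.19 p [0.4919 0.2003 0.0347] f [-0.8 -0.1  6.5] open 0.0237
clear t 18.46 p [0.4913 0.2004 0.1491] f [ 0.1  0.3 -0.5] open 0.0447
```

View pics/scene1.png

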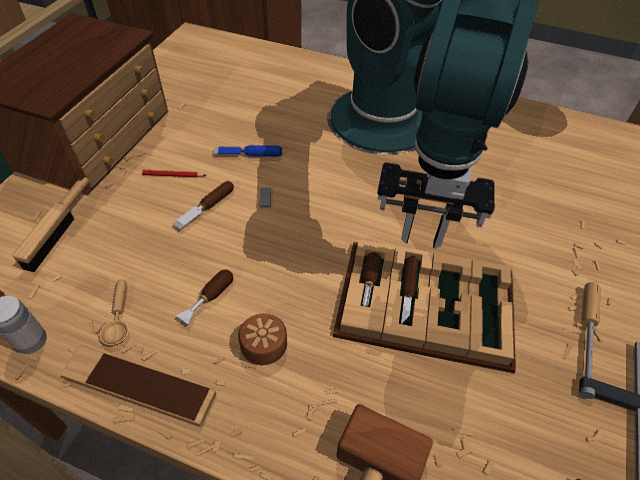

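The gouge (370,275) and knife (410,288) lie in their pockets. Before reaching for the chisel: the candidates in the scene view are the brown-handled one at (203,204) and the blue one at (248,151). The earlier enlarged crop (chk_tools) confirmed the brown one is the chisel meant.

```bash
python3 - <<'E'
from h import *
for n in("fishtail","chisel"):
    s=pick(n,1)
    if s['opening']<.02: print("empty");break
    hit,s=place(n,1)
    if s['ee_pos'][2]<.040: release(n)
    else: break
else:
    robot.goto_joints([-1.192,0.417,-0.01,1.614,0.005,1.111,-0.053]) if 0 else robot.move_ptp([.42,-.15,.25],rot(0))
    st("away")
    for c in("scene","top"): 
        f=cv2.cvtColor(robot.grab_frame(c),cv2.COLOR_RGB2BGR);cv2.imwrite(f"pics/{c}2.png",f)
        x0,y0,x1,y1=(325,230,525,375) if c=="scene" else (115,155,305,300)
        cv2.imwrite(f"pics/{c}2c.png",cv2.resize(f[y0:y1,x0:x1],None,fx=4,fy=4,interpolation=cv2.INTER_CUBIC))
E
```

```text
pick fishtail hit=False t 21.58 p [ 0.6439 -0.1421  0.0238] f [-0.2  0.4  1. ] open 0.0603
gripped t 22.16 p [ 0.6436 -0.1418  0.0231] f [-0.3  0.7  2.7] open 0.0295
lifted t 22.94 p [ 0.643  -0.1415  0.1488] f [-0.3  0.2 -1.3] open 0.0298
over t 24.58 p [0.4813 0.2745 0.1501] f [-0.  -0.2 -0.8] open 0.0297
place fishtail hit=True t 25.79 p [0.4804 0.2755 0.0348] f [-0.4  0.2  4.4] open 0.0295
clear t 26.98 p [0.4798 0.2755 0.1491] f [-0.2  0.5 -0.9] open 0.0451
pick chisel hit=False t 30.61 p [ 0.4277 -0.2613  0.0235] f [-0.   0.3 -0.3] open 0.0598
gripped t 31.23 p [ 0.4274 -0.2611  0.023 ] f [-0.8  0.5  0.5] open 0.0259
lifted t 32.02 p [ 0.4271 -0.2607  0.1491] f [-0.5  0.6 -0.9] open 0.0258
over t 34.21 p [0.4698 0.3495 0.1501] f [ 0.4 -0.4 -0.9] open 0.026
place chisel hit=True t 35.42 p [0.469  0.3507 0.0347] f [-0.6  0.9  5.1] open 0.0257
clear t 36.67 p [0.4684 0.3507 0.1491] f [0.  0.2 0.6] open 0.0448
away t 38.52 p [ 0.4204 -0.1492  0.2499] f [ 0.6 -0.  -0.6] open 0.045
```

View pics/scene2c.png

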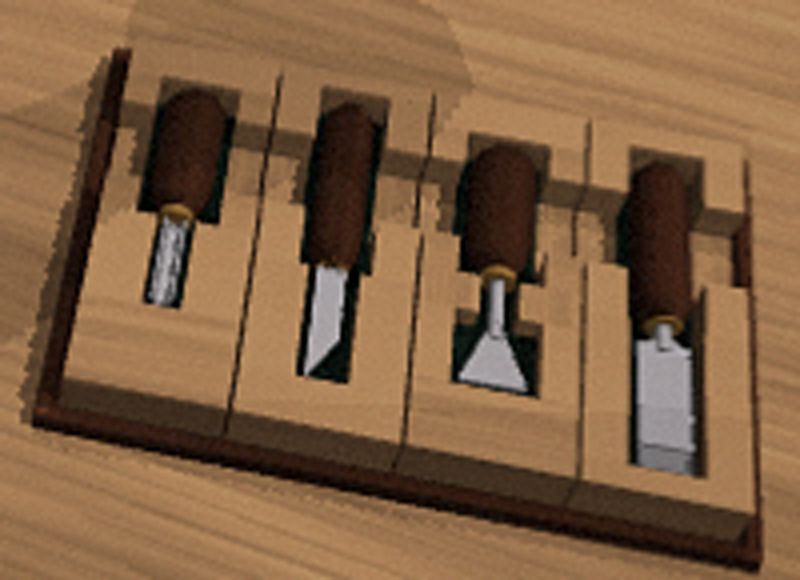

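View pics/top2c.png

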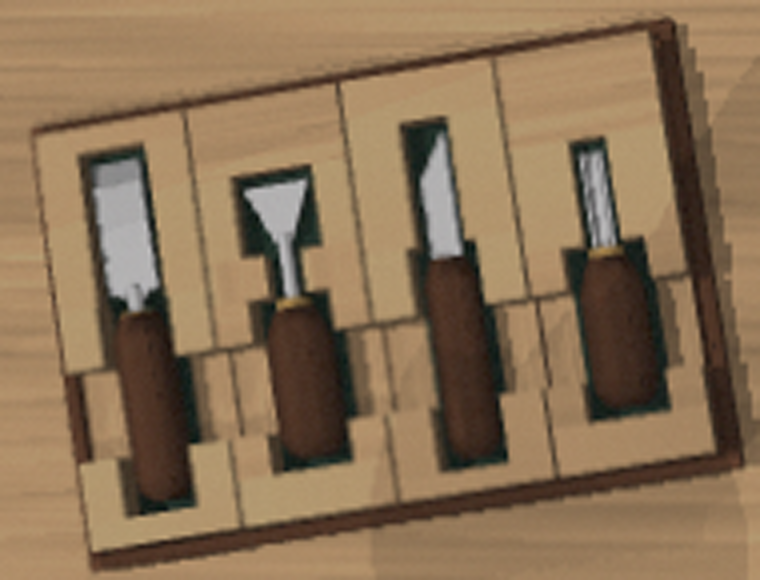

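View pics/top2.png

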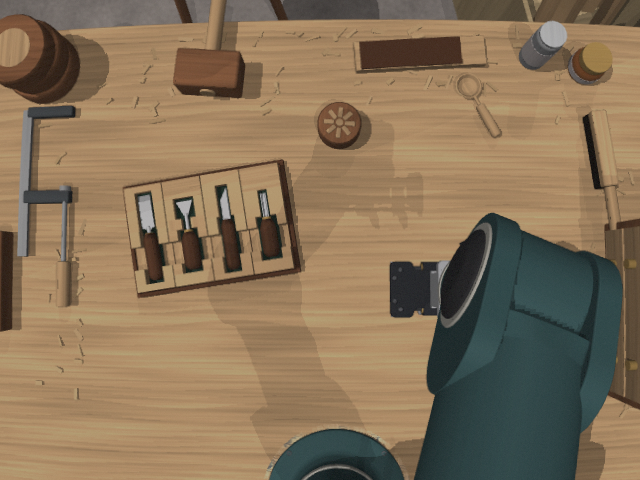

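All four tools lie inside their own pockets in both views, with baize visible around each handle and blade tip. The rosette is unmoved at (339,125), and the arm is clear. Signing off.

```bash
python3 -c "
from rig import robot
print(robot.get_state()['time']); print(robot.sign_off())"
```

```text
38.625
the job is handed in; nothing more can be done
None
```

All four tools are away in the till, and I handed the job in at about 38.6 s of the 102 s allowed. The gouge, knife, fishtail and brown-handled chisel are each in their own block, blades towards the blade end.

- **Seating:** each tool touched down with the TCP at z = 0.0347–0.0349, against an expected 0.035, with 4–7 N of contact force. In the final scene and top pictures, every handle is in its recess and every blade in its slot, with baize showing around them.
- **Left alone:** the rosette was still at pixel (339,125) in the top view, where it started. The blue chisel-shaped tool was never approached, though the arm hid its spot in the last top picture.
- **Disagreements:** the till corner fit left up to about 2 mm of error at one corner. That is well inside the pocket clearance, and no check failed.

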